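# Take a clutch wear reading with the gauge rod

### The arm

A 6-joint arm with a two-finger parallel gripper is mounted at the origin on the work surface; the furniture and walls round the work are solid. World frame = base frame: x ahead of the robot, y to its left, z up, the work surface at z = 0. Lengths are in m, angles in rad, forces in N, time in s.
With the tool pointing down it reaches from about 0.375 to 0.975 m from the base axis. Payload 3.8 kg.
Tool frame: the origin (TCP) lies at the very end of the fingers, on their centre line; the grasp point (between the pads) lies 19 mm behind it; z points along the fingers, y is the line along which they close (so a half turn about z gives the same grasp; the last joint's range is limited). The gripper opens to 85 mm and grips with 20 to 120 N. Pads are 22 mm wide; open, the fingers measure 114 mm over their backs; the gripper's body (76 mm by 85 mm) begins 54 mm behind the grasp point. The pads swing forward as they close: fully open they stand 13 mm farther back than shut.
Start: joints at [1.093, 0.264, 1.604, -0, 1.274, -0.037], TCP at [0.288, 0.61, 0.231] pointing down, gripper open.
Joint ranges: [-2.63, 2.63], [-0.94, 2.18], [0.31, 2.57], [-1.31, 4.45], [0, 2.66], [-2.55, 2.55]. Speed limits (rad/s): [2.57, 2.57, 3.14, 3.14, 3.14, 3.14].

### API

Orientations are given as a unit quaternion [w, x, y, z].
In Python, from station import r, camera, camera_info, ticket, look_for, regions_of gives the robot as it stands.
- The arm moves only by the tool drive_tool, never from a script. Its argument "targets" is text: rows parted by semicolons, each of 4 numbers parted by spaces: the shift along the tool's x, y, z in mm, then the turn about the tool's z in degrees. In form: dx dy dz yaw; .... A call has 1 to 12 rows; each row shifts and turns the commanded pose from where the row before left it, along the tool's axes as they then stand; what a row does not reach is not made up. A row lasts 1/8 s, in which the tool goes at most 62.5 mm and 10.7 degrees, less where a joint would pass 70% of its speed; a pose out of reach is approached as far as the arm can. A call is refused whole if a number of a shift passes 62.5 or a number of a turn 10.7, either way. A call with a gripper value outside its range is refused whole. "grip" is the opening in per cent of the stroke, from 0 (shut) to 100 (fully open), set as the call begins (left out, the last holds). The fingers move at their own pace and stop on an object; the grip force is fixed at half the most. Time passes only in rows, so rows that do not move let the fingers close. It gives the time, the measured TCP pose, the force, the opening and the grip force at its end, in the units of the state.
- r.sense(): the state, without advancing time (a new reading comes with each control period).
- camera(name): name is "scene" or "top" or "wrist"; returns the picture (384x512x3 uint8, red, green, blue); there is no depth.
- camera_info(name): a dict with "mtx" (3x3 intrinsics, pixels), "R" (3x3) and "t" (3): a world point X has camera coordinates R X + t; the wrist camera has in their place "hand_eye" (4x4, takes a point from camera to tool coordinates, whose origin is the TCP and whose axes are the flange's). Camera axes: x right, y down, z forward; pixel columns grow to the right and rows downward; lengths in m; the calibration is good to about 2 mm. A picture is of the moment at which its call begins: read the wrist's pose just before it. camera_info takes no time and is no camera call.
- ticket.close_job(): hands the job in; it is judged then, once.
Trained networks look in the newest picture that a camera, given by its name, has taken for a name from the list of things; names that differ only in an ending like _2 or _b are one class to them, and where a whole thing is asked for, a point or a joint stands for the part that bears it (a point fixed in the world has none). Each returns a list of dicts, best first, with "confidence" (0 to 1); they miss things now and then, are a little off and sometimes report something else, mostly with a low value. They report only what shows in the picture. A call takes as long as a camera call. They do not tell look-alikes from the thing itself.
- look_for(camera, query): "xy" ([column, row] in pixels, amid what is visible of it).
- regions_of(camera, query): "region" (384x512 bool, what is visible of it) and "xy" ([column, row] in pixels, amid what is visible of it).
The state is a dict: "t": time; "joint_positions": joint angles; "qd": joint speeds; "effort": joint torques, N m; "eef_pos": TCP position; "eef_rot": TCP orientation; "contact_force": force on the tool from outside, world axes, zero at the start; "torque": the same for the moment, N m; "width": finger opening in m; "grasp_force": force on a finger pad.
Only numpy, scipy, OpenCV 4.12 (cv2) and the standard library are available. Lean on these libraries where they do the work, as an engineer would, in place of code of your own. Each camera call takes 0.05 s, during which the arm holds its last target. There are 200 camera calls.

### The job

Take the red-handled gauge rod from its wooden cradle, push it into the sloping guide tube of the green clutch housing until its brass collar stops on the tube's mouth, and draw it right out again. Then present the tip for reading: hold the rod level, yellow scale facing up, with the tip over the middle of the round white plate of the reading stand, a few centimetres above it and not touching it. Finish while still holding the rod there, and leave the other things on the bench where they are.

Things in the scene. Friction and masses are not known exactly. Their poses are not given: they have to be found in the camera images.
- gauge_grip (a point): Centre of the gauge rod's red grip, near its centre of mass (loose, 140 g). x points along the rod to the tip, z to the side with the yellow scale (up at the start), y across. Grip: 60 mm long (x), 16 wide (y), 26 high (z); pinch it across y. At the start the rod lies level in the cradle, axis 60 mm above the worktop, tip roughly to the robot's left.
- gauge_tip (a point): Very tip of the gauge rod, 116 mm along x from gauge_grip; same axes. From the grip forward: brass collar of 28 mm diameter from x = 30 to 36 mm, then a round-ended steel rod of 8 mm diameter. Behind the grip: a 10 mm square neck from x = -30 to -50 mm and a brass knob of 22 mm diameter to x = -64 mm.
- gauge_collar (a point): Centre of the collar's front face, the one that stops on the tube mouth, 36 mm along x from gauge_grip; same axes.
- guide_tube: Steel guide tube, fixed to the housing. Origin at the centre of its mouth, 118 mm above the worktop; z points out of the mouth along the tube axis, 35 degrees above level; the rod goes in along -z. Bore 12 mm, flared to 21 mm over the last 12 mm; 29 mm outside at the mouth; 84 mm long, open below. The collar stops at z = 0 with 80 mm of rod inside.
- housing: Green clutch housing, bolted down: a block 110 x 100 mm, 91 mm high, on a 150 x 130 mm base plate; origin under its centre. Its -x side carries the guide tube, whose mouth lies 130 mm from the centre, roughly to the robot's right; a short shaft sticks out at +x. A 20 mm wide stay stands under the tube, 80 mm high.
- cradle: Wooden cradle, fixed: base 160 x 70 x 10 mm, origin on the worktop under the grip, x along the rod to its tip. Two notched uprights 30 mm wide (y), 8 mm thick, tops 66 mm above the worktop: at x = -40 mm under the neck and x = 62 mm under the steel rod. The rod lifts straight up out of the 12 mm wide, 10 mm deep notches; beside the grip is free.
- plate_top (a point): Centre of the top face of the reading stand's round white plate (80 mm diameter, face 90 mm above the worktop, level, fixed, on a thin post with an 84 mm round foot). z points up.
- lubricant_can: Bystander: dark green spray can with a red cap, 50 mm diameter, 146 mm high, loose; origin under its centre.
- tape_measure: Bystander: yellow tape measure, 69 x 90 x 30 mm, loose; origin under its centre.
- brass_nut: Bystander: brass nut, 29 x 28 x 16 mm, loose; origin under its centre.
- hardwood_block: Bystander: dark hardwood offcut, 50 x 82 x 22 mm, loose; origin under its centre.
There are look-alikes about, which are no part of the job. Of the things that look like the part that bears plate_top, the largest one is meant.

How it is judged:
By the outcome, as a careful person would: the job done as asked, in the order asked, and still so for the second after the job is handed in, while the arm keeps its last pose, push and grip.
It also fails if it takes over 51 s, if anything falls off the work surface, if the arm or the gripper's body presses on something with over 40 N, if the wrist force passes 120 N, or if a joint passes its speed limit or range.

## Working session

There is one attempt and no reset: what is moved stays moved. The work goes in short steps, Python scripts to look and compute and a tool call to move; the robot and the scene stay as the last step left them, time stands still between calls to the robot, and variables do not carry over. Pictures are saved under pics/ and viewed, at most 10 in all, crops included, and the job is handed in when it is done.

Besides the shell and the picture viewer there is one more tool, called after "Emit:" as a command line: name --argument value ..., lists and objects as JSON in quotes. drive_tool: Moves the arm, as the interface text tells. Its arguments: {"type":"object","properties":{"targets":{"type":"string"},"grip":{"type":"number"}},"required":["targets"]}

```bash
ls; mkdir -p pics
python3 - <<'E'
from station import r,camera,camera_info,look_for
import cv2,numpy as np
print(r.sense())
a=camera("scene");b=camera("top")
cv2.imwrite("pics/s.png",cv2.resize(a[:,:,::-1],(800,600)));cv2.imwrite("pics/t.png",cv2.resize(b[:,:,::-1],(800,600)))
for n in("scene","top"):
  c=camera_info(n);print(n,c["mtx"].round(1).tolist(),(-c["R"].T@c["t"]).round(3))
  print(c["R"].round(3).tolist())
  for q in("gauge_grip","gauge_tip","gauge_collar","guide_tube","plate_top","cradle","housing","lubricant_can"):
    print(q,[(np.round(d["xy"]).tolist(),round(d["confidence"],2)) for d in look_for(n,q)][:4])
print(camera_info("wrist"))
E
```

```text
pics
{'t': 0.0, 'joint_positions': array([ 1.09310949e+00,  2.64803486e-01,  1.60536281e+00, -4.02253337e-05,
        1.27370038e+00, -3.69047045e-02]), 'qd': array([-7.36091507e-05,  4.13938761e-04, -2.38437842e-04,  1.11771423e-03,
       -1.72121187e-04, -7.39947629e-04]), 'effort': array([-3.59966807e-04, -5.15117812e+01, -3.67305386e+01, -4.81179086e-05,
        1.30140755e-02, -1.56828509e-05]), 'eef_pos': array([0.28766897, 0.60982852, 0.22993416]), 'eef_rot': array([-2.70738341e-04,  2.18605339e-01,  9.75812693e-01, -1.10447217e-03]), 'contact_force': array([ 0.37659143, -0.19684996, -0.01682641]), 'torque': array([ 0.01288886,  0.00042703, -0.02522027]), 'grasp_force': 0.0, 'width': 0.08586317428784415}
scene [[495.7, 0.0, 254.4], [0.0, 495.7, 187.3], [0.0, 0.0, 1.0]] [-0.425 -0.537  0.721]
[[0.427, -0.904, 0.002], [-0.433, -0.206, -0.878], [0.794, 0.374, -0.479]]
gauge_grip [([296.0, 247.0], 0.81)]
gauge_tip [([298.0, 246.0], 0.87)]
gauge_collar [([293.0, 244.0], 0.64)]
guide_tube [([144.0, 190.0], 0.77)]
plate_top [([244.0, 193.0], 0.91), ([221.0, 223.0], 0.78), ([201.0, 1
[... 497 characters left out ...]
], 0.83), ([226.0, 174.0], 0.76), ([191.0, 183.0], 0.6)]
cradle [([293.0, 236.0], 0.94)]
housing [([216.0, 246.0], 0.65)]
lubricant_can [([176.0, 141.0], 0.63), ([254.0, 228.0], 0.5)]
{'mtx': array([[284.31717802,   0.        , 254.03919366],
       [  0.        , 284.31717802, 192.36053324],
       [  0.        ,   0.        ,   1.        ]]), 'hand_eye': array([[-1.05294315e-03, -9.49229148e-01, -3.14583719e-01,
         8.09245402e-02],
       [ 9.99999102e-01, -1.26018405e-03,  4.55399366e-04,
        -1.33688509e-03],
       [-8.28711737e-04, -3.14582957e-01,  9.49229623e-01,
        -1.42504484e-01],
       [ 0.00000000e+00,  0.00000000e+00,  0.00000000e+00,
         1.00000000e+00]])}
```

View pics/s.png

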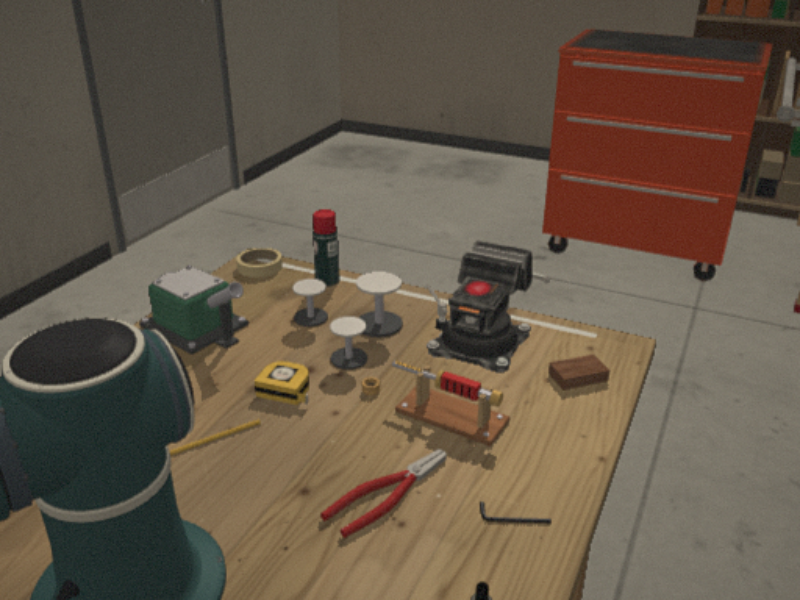

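View pics/t.png

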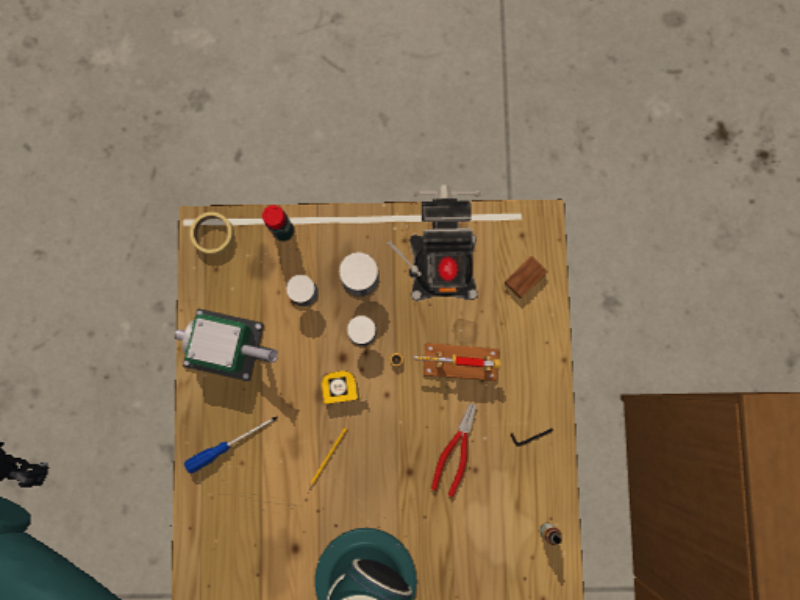

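The scene view shows the rod in its cradle at (460,385) and the housing at (190,305), with its tube mouth at (238,292). The largest stand is at (380,283). In the top view the grip is at (468,362), the tip at (415,358), the tube mouth at (274,355) and the large plate at (359,274). A vise stands behind the cradle.

The tool can't tilt, so I'll let the rod pivot in the pads, using the tube to turn it.

```bash
cat > h.py <<'E'
import numpy as np,cv2
from station import r,camera,camera_info,look_for,regions_of
from scipy.spatial.transform import Rotation as Ro
def cam(n):
    c=camera_info(n)
    if n!="wrist": return c["mtx"],c["R"].T,-c["R"].T@c["t"]
    s=r.sense();q=s["eef_rot"];T=np.eye(4);T[:3,:3]=Ro.from_quat(q[[1,2,3,0]]).as_matrix();T[:3,3]=s["eef_pos"]
    M=T@c["hand_eye"];return c["mtx"],M[:3,:3],M[:3,3]
def atz(C,uv,z):
    K,R,o=C;d=R@np.linalg.solve(K,[*uv,1]);return o+d*(z-o[2])/d[2]
def proj(C,X):
    K,R,o=C;p=K@(R.T@(np.asarray(X)-o));return p[:2]/p[2]
def tri(C1,u1,C2,u2):
    A=[];b=[]
    for (K,R,o),u in((C1,u1),(C2,u2)):
        d=R@np.linalg.solve(K,[*u,1]);d/=np.linalg.norm(d);P=np.eye(3)-np.outer(d,d);A.append(P);b.append(P@o)
    return np.linalg.lstsq(np.vstack(A),np.hstack(b),rcond=None)[0]
def delta(X,head):
    """mm shift in tool axes from the measured TCP to X, and yaw (deg) to put tool x at world heading head"""
    s=r.sense();R=Ro.from_quat(s["eef_rot"][[1,2,3,0]]).as_matrix()
    h=np.degrees(np.arctan2(R[1,0],R[0,0]))
    return (R.T@(np.asarray(X)-s["eef_pos"])*1000).round(1),round((h-head+180)%360-180,1)
E
python3 - <<'E'
from h import *
T=cam("top");S=cam("scene")
k=1/1.5625
for n,u,z in(("grip",(468,362),.06),("tip",(415,358),.06),("knob",(497,364),.06),("mouth",(274,355),.118),("plate",(359,274),.09),("housing c",(213,343),.091),("can",(275,214),.146)):
    print(n,atz(T,np.array(u)*k,z).round(3))
print("scene mouth",atz(S,np.array((238,292))*k,.118),"plate",atz(S,np.array((380,283))*k,.09),"grip",atz(S,np.array((461,385))*k,.06))
print("vise top tri",tri(T,np.array((448,268))*k,S,np.array((479,288))*k),tri(T,np.array((447,210))*k,S,np.array((500,250))*k))
g=atz(T,np.array((468,362))*k,.06);print(delta([g[0],g[1],.22],93))
E
```

```text
grip [ 0.45  -0.223  0.06 ]
tip [ 0.461 -0.112  0.06 ]
knob [ 0.445 -0.283  0.06 ]
mouth [0.47  0.174 0.118]
plate [0.636 0.001 0.09 ]
housing c [0.498 0.304 0.091]
can [0.753 0.168 0.146]
scene mouth [0.46543289 0.16771992 0.118     ] plate [ 0.63992898 -0.00308582  0.09      ] grip [ 0.45608386 -0.22617092  0.06      ]
vise top tri [ 0.64067666 -0.18237755  0.1210987 ] [ 0.75613094 -0.18023813  0.13996216]
(array([-502.4, -684.4,   11.3]), np.float64(61.7))
```

Emit:
drive_tool --targets "-31.4 -42.7 0 0;-31.4 -42.7 0 0;-31.4 -42.7 0 0;-31.4 -42.7 0 0;-31.4 -42.7 0 0;-31.4 -42.7 0 0;-31.4 -42.7 0 0;-31.4 -42.7 0 0;-31.4 -42.7 0 0;-31.4 -42.7 0 0;-31.4 -42.7 0 0;-31.4 -42.7 0 0" --grip 100

```text
t: 2.4
eef_pos: [0.4104, -0.0154, 0.2318]
eef_rot: [0.001, 0.219, 0.976, 0.0]
contact_force: [-0.2, 0.9, 0.0]
width: 0.0858
grasp_force: 0.0
```

Emit:
drive_tool --targets "-31.4 -42.7 0 0;-31.4 -42.7 0 0;-31.4 -42.7 0 0;-31.4 -42.7 0 0;0 0 0 10;0 0 0 10;0 0 0 10;0 0 0 10;0 0 0 10;0 0 0 10;0 0 0 10;0 0 0 0"

```text
t: 3.9
eef_pos: [0.4509, -0.2218, 0.2314]
eef_rot: [0.0, 0.738, 0.675, 0.0]
contact_force: [0.1, 0.4, 0.5]
width: 0.0859
grasp_force: 0.0
```

```bash
cat > look.py <<'E'
from h import *
import sys
C=cam("wrist");im=camera("wrist")
cv2.imwrite(f"pics/{sys.argv[1]}.png",cv2.resize(im[:,:,::-1],(800,600)))
s=r.sense();print(s["t"],s["eef_pos"].round(4),s["width"])
E
python3 look.py w1
python3 - <<'E'
from h import *
C=cam("wrist");camera("wrist")
for q in("gauge_grip","gauge_tip","gauge_collar","cradle"):
    print(q,[(atz(C,d["xy"],.06).round(4),np.round(d["xy"]),round(d["confidence"],2)) for d in look_for("wrist",q)][:3])
rg=regions_of("wrist","gauge_grip")
m=rg[0]["region"].astype(np.uint8);p=cv2.findNonZero(m)[:,0,:]
X=np.array([atz(C,u,.06)[:2] for u in p]);c=X.mean(0);w,V=np.linalg.eigh(np.cov((X-c).T))
v=V[:,1];print(len(p),c,np.degrees(np.arctan2(v[1],v[0])),((X-c)@v).min(),((X-c)@v).max())
E
```

```text
3.95 [ 0.4509 -0.2218  0.2314] 0.0855651199698459
gauge_grip [(array([ 0.4519, -0.2084,  0.06  ]), array([254., 160.]), 0.59)]
gauge_tip [(array([ 0.4533, -0.2127,  0.06  ]), array([256., 164.]), 0.97)]
gauge_collar [(array([ 0.4515, -0.211 ,  0.06  ]), array([254., 163.]), 0.75)]
cradle [(array([ 0.4471, -0.1871,  0.06  ]), array([248., 142.]), 0.61)]
2018 [ 0.4526839  -0.20888162] 84.53030256663097 -0.08541763874580106 0.09869819486175996
```

View pics/w1.png

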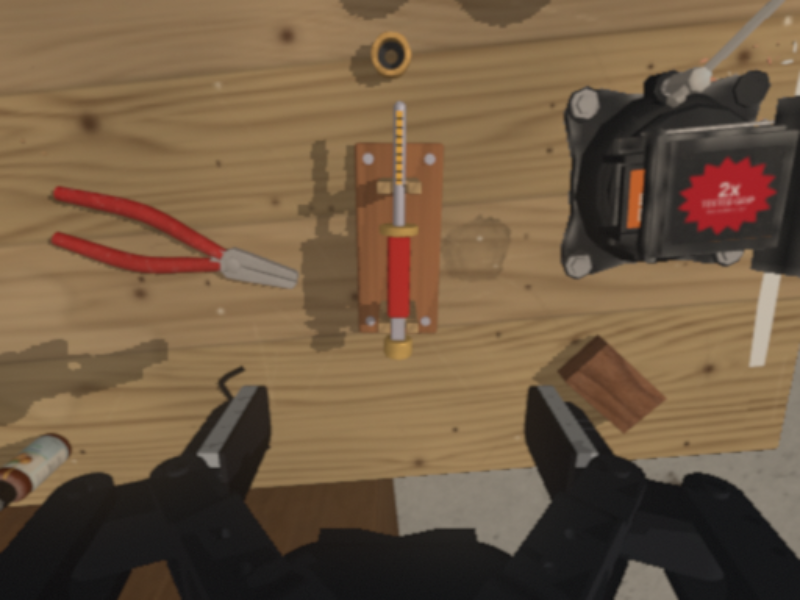

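The wrist view shows the rod lying vertically in the picture: tip at (400,102), grip spanning rows 237–317 at column 399, and knob at (398,348).

Run:
```python
from h import *
C=cam("wrist");k=.64
a=atz(C,np.array((399,238))*k,.073);b=atz(C,np.array((399,317))*k,.073);t=atz(C,np.array((400,102))*k,.06);n=atz(C,np.array((398,352))*k,.062)
print(a,b,t,n); g=(a+b)/2;g2=t+(n-t)*116/180;print(g,g2)
head=np.degrees(np.arctan2(*(t-n)[[1,0]]));print(head,delta([g[0],g[1],.041],head))
```

```text
[ 0.45403127 -0.19685948  0.073     ] [ 0.44885177 -0.25402707  0.073     ] [ 0.46252781 -0.1109185   0.06      ] [ 0.44517813 -0.28660871  0.062     ]
[ 0.45144152 -0.22544328  0.073     ] [ 0.45134691 -0.22414108  0.06128889]
84.36024187168974 (array([ -3.6,   0.9, 190.3]), np.float64(0.4))
```

Emit:
drive_tool --targets "-3 1 40 0;0 0 50 0;0 0 50 0;0 0 40 0;0 0 11 0;0 0 0 0"

```text
t: 5.0
eef_pos: [0.4516, -0.2249, 0.0403]
eef_rot: [-0.0, 0.739, 0.674, -0.0]
contact_force: [0.3, 0.1, 0.0]
width: 0.0853
grasp_force: 0.0
```

Emit:
drive_tool --targets "0 0 0 0;0 0 0 0;0 0 0 0;0 0 0 0;0 0 0 0;0 0 0 0;0 0 0 0;0 0 0 0" --grip 0

```text
t: 6.0
eef_pos: [0.452, -0.2251, 0.041]
eef_rot: [0.0, 0.739, 0.674, 0.0]
contact_force: [-0.5, 0.7, 6.0]
width: 0.0152
grasp_force: 58.6
```

Emit:
drive_tool --targets "0 0 -30 0;0 0 -45 0;20 0 -45 0;45 0 -20 0;45 0 0 0;45 0 0 6;30 0 0 0;0 0 0 0"

```text
t: 7.0
eef_pos: [0.4712, -0.0393, 0.1796]
eef_rot: [-0.001, 0.772, 0.636, -0.0]
contact_force: [-0.0, -0.1, -1.6]
width: 0.0151
grasp_force: 59.8
```

```bash
python3 look.py w2
python3 - <<'E'
from h import *
C=cam("wrist");
for q in("guide_tube","housing","plate_top"):
    print(q,[(np.round(d["xy"]),round(d["confidence"],2)) for d in look_for("wrist",q)][:3])
E
```

```text
7.05 [ 0.4711 -0.0404  0.1796] 0.015328771970980341
guide_tube []
housing []
plate_top [(array([363.,   4.]), 0.98), (array([441., 101.]), 0.89), (array([299., 131.]), 0.63)]
```

View pics/w2.png

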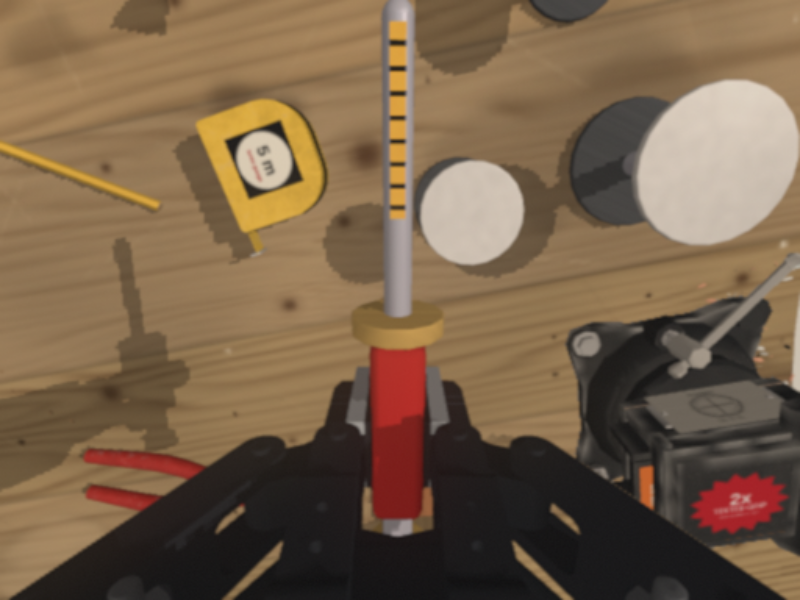

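The picture shows the rod held straight, scale up, with the tip at (397,5). The large white plate is at (717,160), and the tube is not in view yet.

Emit:
drive_tool --targets "10 -20 -40 0;25 -25 -40 0;25 -25 -20 0;27 -26 0 0;0 0 0 0;0 0 0 0"

```text
t: 7.95
eef_pos: [0.3947, 0.0621, 0.2801]
eef_rot: [0.0, 0.773, 0.634, -0.0]
contact_force: [-0.2, 0.1, -2.5]
width: 0.0153
grasp_force: 59.9
```

```bash
python3 look.py w3
python3 - <<'E'
from h import *
C=cam("wrist");
for q in("guide_tube","housing","plate_top"):
    print(q,[(np.round(d["xy"]),round(d["confidence"],2)) for d in look_for("wrist",q)][:3])
E
```

```text
8.0 [0.3948 0.062  0.28  ] 0.015188298990103455
guide_tube [(array([311.,  32.]), 0.87), (array([318., 268.]), 0.71), (array([503.,  24.]), 0.29)]
housing [(array([302.,  17.]), 0.7)]
plate_top [(array([445., 166.]), 0.97), (array([413.,  74.]), 0.85), (array([351., 184.]), 0.81)]
```

View pics/w3.png

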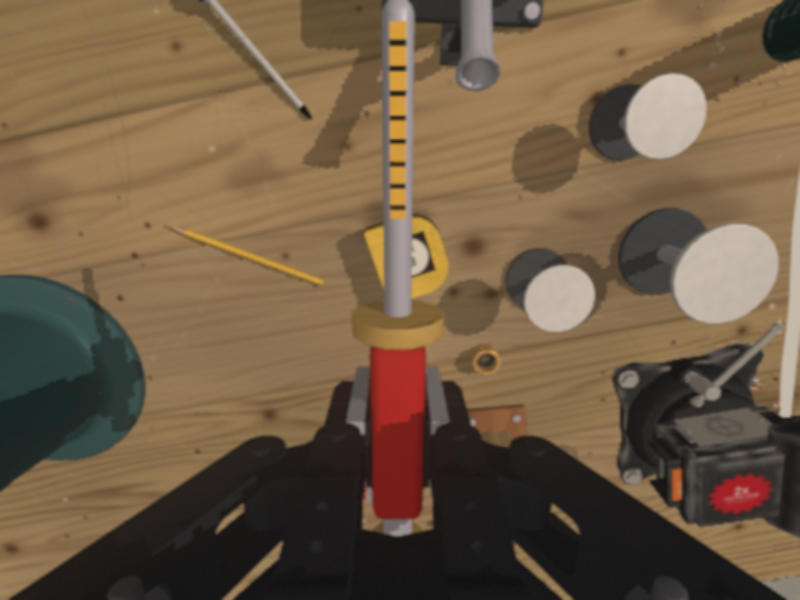

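The tube mouth ellipse is centred at (480,73) and the tube runs up to (477,0). The large plate is centred at (724,273).

Run:
```python
from h import *
C=cam("wrist");k=.64
m=atz(C,np.array((479.5,73.5))*k,.118);p=atz(C,np.array((724,273))*k,.09)
print("mouth",m,"plate",p)
for h in range(70,92,3):
    a=np.radians(h);d=np.array([.819*np.cos(a),.819*np.sin(a),-.574])
    print(h,[(proj(C,m+s*d)/k).round(1).tolist() for s in(.03,.045,.06)])
print(np.degrees(np.arctan2(.304-m[1],.498-m[0])))
S=cam("scene");T=cam("top");print(proj(S,m)/k,proj(T,m)/k,proj(S,p)/k,proj(T,p)/k)
tip=atz(C,np.array((397.5,5))*k,.299);print("tip",tip,tip-r.sense()["eef_pos"])
```

```text
mouth [0.46922283 0.17612958 0.118     ] plate [0.64010755 0.00447494 0.09      ]
70 [[482.7, 35.8], [484.3, 17.8], [485.8, 0.3]]
73 [[480.7, 35.5], [481.3, 17.3], [481.9, -0.3]]
76 [[478.7, 35.3], [478.4, 17.1], [478.0, -0.6]]
79 [[476.7, 35.3], [475.4, 17.0], [474.1, -0.7]]
82 [[474.7, 35.4], [472.4, 17.1], [470.2, -0.5]]
85 [[472.7, 35.6], [469.4, 17.4], [466.3, -0.1]]
88 [[470.7, 35.9], [466.4, 17.9], [462.4, 0.5]]
91 [[468.7, 36.3], [463.5, 18.6], [458.5, 1.4]]
77.31691834221172
[235.10937958 289.93942757] [272.85798323 355.27006966] [376.15993526 282.08374794] [357.49849824 272.06959771]
tip [0.41694694 0.17336994 0.299     ] [0.02215808 0.11125505 0.0190883 ]
```

Emit:
drive_tool --targets "-15 46 0 0;0 0 50 1.7;0 0 50 0;0 0 50 0;0 0 33 0;0 0 0 0;0 0 0 0"

```text
t: 9.02
eef_pos: [0.438, 0.039, 0.0985]
eef_rot: [0.001, 0.783, 0.623, 0.001]
contact_force: [-0.5, 0.7, -1.1]
width: 0.0153
grasp_force: 59.9
```

Run:
```python
from h import *
s=r.sense();print(s["t"],s["contact_force"].round(1))
m=np.array([.469,.1755,.118]);h=np.array([.225,.974,0])
print(delta(m-.141*h+[0,0,-.0215],77))
C=cam("wrist");im=camera("wrist");cv2.imwrite("pics/w4.png",cv2.resize(im[:240,120:420,::-1],(750,600)))
S=cam("scene");im=camera("scene");print(proj(S,m));u=proj(S,m).astype(int)
cv2.imwrite("pics/s2.png",cv2.resize(im[u[1]-50:u[1]+50,u[0]-40:u[0]+90,::-1],(780,600),interpolation=3))
# arc about tip point (8,-2.5) then along axis
prev=np.array([-108,-2.5])
for th in range(5,36,5):
    a=np.radians(th);g=np.array([8,-2.5])+116*np.array([-np.cos(a),np.sin(a)]);print(th,g.round(1),(g-prev).round(1));prev=g
print("final",-36*np.array([.819,-.574]), "mouth tip", -116*np.array([.819,-.574]))
```

```text
9.025 [-0.5  0.7 -1.1]
(array([-1. , -0.5,  2. ]), np.float64(0.0))
[150.62202874 185.64925639]
5 [-107.6    7.6] [ 0.4 10.1]
10 [-106.2   17.6] [ 1.3 10. ]
15 [-104.    27.5] [2.2 9.9]
20 [-101.    37.2] [3.  9.7]
25 [-97.1  46.5] [3.9 9.3]
30 [-92.5  55.5] [4.7 9. ]
35 [-87.  64.] [5.4 8.5]
final [-29.484  20.664] mouth tip [-95.004  66.584]
```

View pics/s2.png

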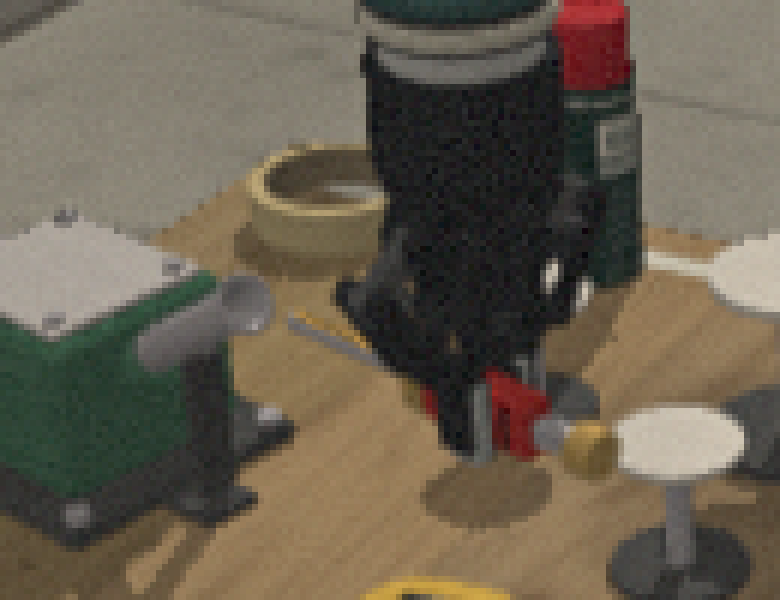

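The scene crop shows the level rod's tip at (292,318), just short of the tube mouth at (245,305) and in line with it. I'll enter the flare next.

Emit:
drive_tool --targets "12 -0.5 1 0;12 0 1 0;8 0 0 0;0 0 0 0;0 0 0 0"

```text
t: 9.75
eef_pos: [0.4432, 0.0707, 0.0952]
eef_rot: [-0.0, 0.782, 0.623, -0.0]
contact_force: [0.1, 0.1, -1.2]
width: 0.0152
grasp_force: 59.9
```

Emit:
drive_tool --targets "0.4 1 -10 0;1.3 0 -10 0;2.2 0 -10 0;3 0 -9.7 0;0 0 0 0"

```text
t: 10.38
eef_pos: [0.4471, 0.0775, 0.1365]
eef_rot: [0.001, 0.782, 0.623, 0.001]
contact_force: [-0.8, 0.3, -2.1]
width: 0.0154
grasp_force: 59.9
```

```bash
python3 look.py w5
```

```text
10.425 [0.4464 0.0773 0.1357] 0.015152190496058014
```

View pics/w5.png

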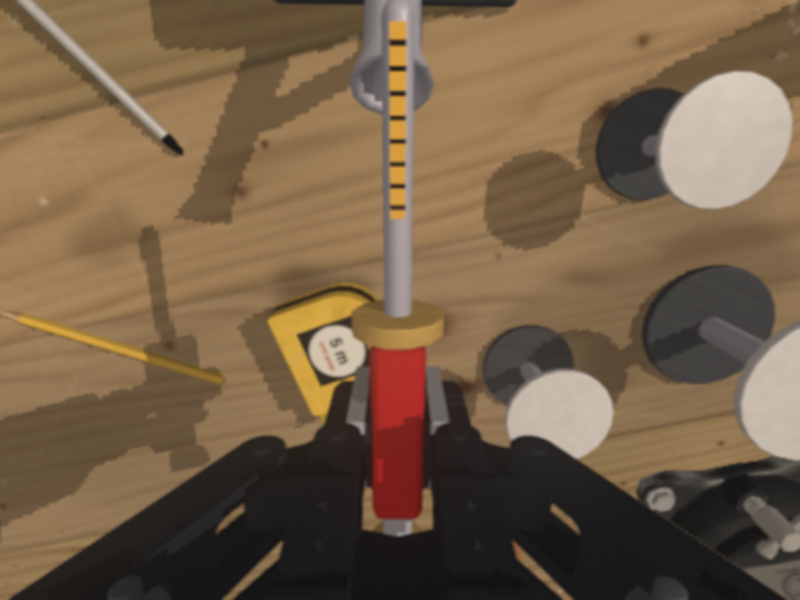

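The rod is still level and lies above the tube, so the tip was not deep enough to catch. The mouth rim runs from column 351 to 433, with its bottom at row 113. I'll re-measure the mouth from this view.

Run:
```python
from h import *
C=cam("wrist");k=.64
def rim(m,head,rad):
    a=np.radians(head);h=np.array([np.cos(a),np.sin(a),0]);l=np.array([np.sin(a),-np.cos(a),0]);p=.574*h+np.array([0,0,.819])
    return np.array([proj(C,m+rad*(np.cos(t)*l+np.sin(t)*p))/k for t in np.linspace(0,2*np.pi,73)])
m=np.array([.469,.1755,.118])
R=rim(m,77,.0145);print("pred cols",R[:,0].min(),R[:,0].max(),"rows",R[:,1].min(),R[:,1].max())
from scipy.optimize import least_squares
f=lambda x:(lambda R:[R[:,0].min()-351,R[:,0].max()-433,R[:,1].max()-113])(rim(np.array([x[0],x[1],.118]),77,.0145))
x=least_squares(f,m[:2],x_scale=.001).x;print(x,f(x))
im=camera("wrist");cv2.imwrite("pics/w6.png",cv2.resize(im[0:90,190:310,::-1],(800,600),interpolation=3))
```

```text
pred cols 353.33420557892975 442.2585282333625 rows 48.784432839558264 115.94600381316617
[0.46737133 0.17680114] [np.float64(-3.5500142728894843), np.float64(3.5519419741262936), np.float64(0.22800947219046463)]
```

View pics/w6.png

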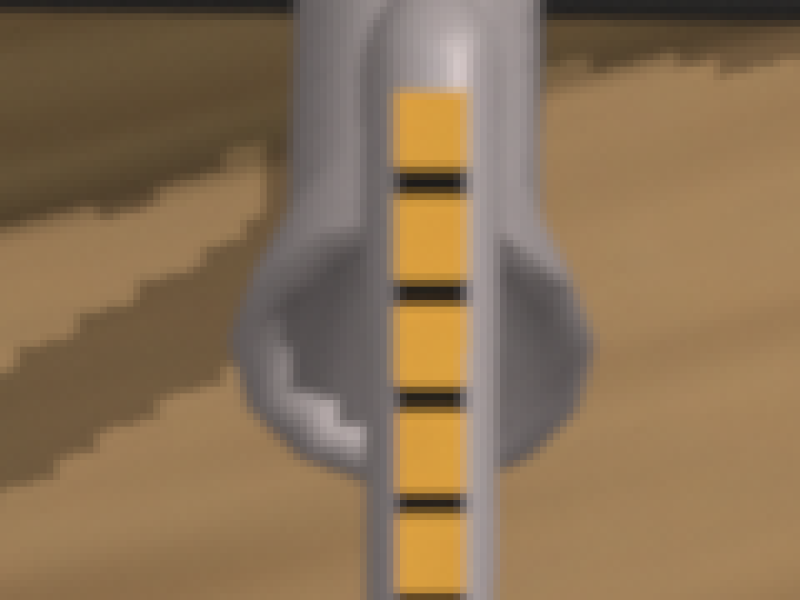

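The mouth position holds up: rim columns 232–592, and the rod is about 1.5 mm to the right of centre. The round tip simply wasn't deep enough in the flare to catch, so I'll back out, go lower and deeper, and retry.

Emit:
drive_tool --targets "-25 -1.3 0 0;-25 0 0 0;0 0 20 0;0 0 20 0;0 0 0 0;20 0 0 0;17 0 0 0;8 0 0 0;3 0 0 0;0 0 0 0"

```text
t: 11.72
eef_pos: [0.4441, 0.0755, 0.095]
eef_rot: [0.0, 0.782, 0.623, -0.0]
contact_force: [-0.2, -0.6, -1.9]
width: 0.0153
grasp_force: 60.0
```

Emit:
drive_tool --targets "1.5 0 0 0;0 0 0 0;0 0 0 0"

```text
t: 12.1
eef_pos: [0.4445, 0.0767, 0.095]
eef_rot: [0.0, 0.782, 0.623, -0.0]
contact_force: [0.0, 0.2, -1.1]
width: 0.0151
grasp_force: 60.0
```

Emit:
drive_tool --targets "1.5 0 0 0;0 0 0 0;0 0 0 0"

```text
t: 12.48
eef_pos: [0.4447, 0.0782, 0.0948]
eef_rot: [0.0, 0.782, 0.623, -0.0]
contact_force: [0.3, -1.4, -1.9]
width: 0.0154
grasp_force: 59.9
```

Emit:
drive_tool --targets "1 0 -5 0;1 0 -5 0;0 0 0 0"

```text
t: 12.85
eef_pos: [0.4447, 0.0792, 0.1049]
eef_rot: [0.001, 0.782, 0.623, -0.001]
contact_force: [-0.3, -6.4, -4.9]
width: 0.0154
grasp_force: 59.0
```

Emit:
drive_tool --targets "1.3 0 -7 0;1.5 0 -7 0;1.8 0 -7 0;0 0 0 0"

```text
t: 13.35
eef_pos: [0.4461, 0.084, 0.1263]
eef_rot: [0.001, 0.782, 0.623, -0.001]
contact_force: [0.3, -6.3, -2.3]
width: 0.0155
grasp_force: 58.9
```

Run:
```python
from h import *
im=camera("wrist");a=cv2.resize(im[0:120,174:334,::-1],(400,300),interpolation=3)
S=cam("scene");im=camera("scene");b=cv2.resize(im[135:225,120:240,::-1],(400,300),interpolation=3)
cv2.imwrite("pics/c1.png",np.hstack([a,b]))
```

```text
(no output)
```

View pics/c1.png

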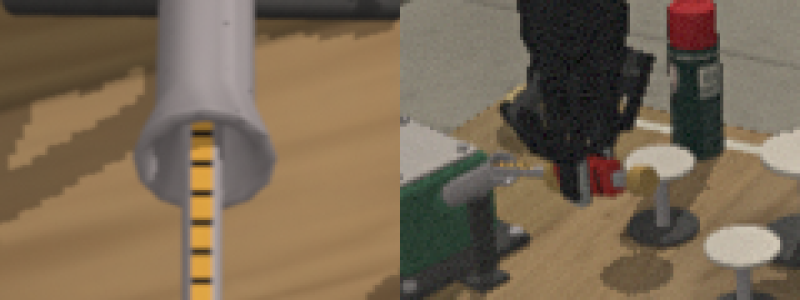

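The left half shows the tip inside the mouth at about (203,125), with the rod tilting. The pivot is working, so I'll continue the arc.

Emit:
drive_tool --targets "2 0 -7 0;2.5 0 -7 0;3 0 -7 0;0 0 0 0"

```text
t: 13.95
eef_pos: [0.4482, 0.0926, 0.1477]
eef_rot: [-0.0, 0.782, 0.623, 0.0]
contact_force: [-1.3, -2.7, -2.8]
width: 0.0154
grasp_force: 59.4
```

Emit:
drive_tool --targets "2.2 0 -5 0;2.2 0 -4.7 0;0 0 0 0"

```text
t: 14.32
eef_pos: [0.4489, 0.0965, 0.157]
eef_rot: [-0.0, 0.782, 0.623, -0.0]
contact_force: [-0.6, -3.0, -4.5]
width: 0.0148
grasp_force: 59.8
```

Emit:
drive_tool --targets "4.1 0 2.9 0;4.1 0 2.9 0;4.1 0 2.9 0;4.1 0 2.9 0;0 0 0 0"

```text
t: 14.95
eef_pos: [0.4526, 0.1124, 0.1446]
eef_rot: [-0.0, 0.782, 0.623, -0.0]
contact_force: [1.6, -2.0, -7.0]
width: 0.0154
grasp_force: 59.4
```

Emit:
drive_tool --targets "4.1 0 2.9 0;4.1 0 2.9 0;4.1 0 2.9 0;4.1 0 2.9 0;0 0 0 0"

```text
t: 15.58
eef_pos: [0.4564, 0.1284, 0.1332]
eef_rot: [-0.0, 0.782, 0.623, -0.0]
contact_force: [0.8, -1.8, -7.0]
width: 0.0151
grasp_force: 59.4
```

Emit:
drive_tool --targets "4.1 0 2.9 0;4.1 0 2.9 0;4.1 0 2.9 0;3.3 0 2.3 0;0 0 0 0"

```text
t: 16.2
eef_pos: [0.4599, 0.1434, 0.1224]
eef_rot: [0.0, 0.782, 0.623, -0.0]
contact_force: [0.0, -3.8, -7.5]
width: 0.0153
grasp_force: 59.4
```

Emit:
drive_tool --targets "1.6 0 1.1 0;1.6 0 1.1 0;0 0 0 0"

```text
t: 16.58
eef_pos: [0.4606, 0.1462, 0.1204]
eef_rot: [0.0, 0.782, 0.623, -0.0]
contact_force: [0.4, -5.7, -6.3]
width: 0.0154
grasp_force: 59.7
```

Emit:
drive_tool --targets "1.2 0 0.8 0;0 0 0 0;0 0 0 0"

```text
t: 16.95
eef_pos: [0.4608, 0.1472, 0.1196]
eef_rot: [0.0, 0.782, 0.623, -0.0]
contact_force: [-0.5, -5.5, -5.6]
width: 0.0151
grasp_force: 59.7
```

Emit:
drive_tool --targets "1.2 0 0.8 0;0 0 0 0;0 0 0 0"

```text
t: 17.32
eef_pos: [0.4611, 0.1483, 0.1188]
eef_rot: [0.0, 0.782, 0.623, -0.0]
contact_force: [0.5, -6.6, -6.2]
width: 0.0153
grasp_force: 59.7
```

Emit:
drive_tool --targets "1.6 0 1.1 0;0 0 0 0;0 0 0 0"

```text
t: 17.7
eef_pos: [0.4615, 0.1498, 0.1178]
eef_rot: [0.001, 0.782, 0.623, -0.0]
contact_force: [0.8, -6.5, -4.2]
width: 0.0148
grasp_force: 60.0
```

Emit:
drive_tool --targets "1.6 0 1.1 0;0 0 0 0;0 0 0 0"

```text
t: 18.08
eef_pos: [0.4616, 0.1499, 0.1177]
eef_rot: [0.001, 0.782, 0.623, -0.002]
contact_force: [-3.8, -13.4, 4.7]
width: 0.0149
grasp_force: 61.2
```

Emit:
drive_tool --targets "1.6 0 1.1 0;0 0 0 0;0 0 0 0"

```text
t: 18.45
eef_pos: [0.4616, 0.1499, 0.1176]
eef_rot: [0.002, 0.782, 0.623, -0.003]
contact_force: [-7.6, -18.1, 13.4]
width: 0.0152
grasp_force: 62.4
```

Run:
```python
from h import *
print(r.sense()["contact_force"])
im=camera("wrist");a=cv2.resize(im[0:180,134:374,::-1],(400,300),interpolation=3)
S=cam("scene");im=camera("scene");b=cv2.resize(im[135:225,120:240,::-1],(400,300),interpolation=3)
cv2.imwrite("pics/c2.png",np.hstack([a,b]))
```

```text
[ -7.62444228 -18.123009    13.4275996 ]
```

The collar is seated: the TCP stays put while the force climbs. Now I'll draw the rod out along the axis, leaving the tip in the flare so I can level the rod again.

Emit:
drive_tool --targets "-4.8 0 -3.4 0;-4.8 0 -3.4 0;-4.8 0 -3.4 0;-4.8 0 -3.4 0;-4.8 0 -3.4 0;-4.8 0 -3.4 0;-4.8 0 -3.3 0;-4.8 0 -3.3 0;-4.8 0 -3.4 0;-4.8 0 -3.3 0;-4.8 0 -3.3 0;0 0 0 0"

```text
t: 20.05
eef_pos: [0.4503, 0.1013, 0.153]
eef_rot: [0.001, 0.782, 0.623, -0.0]
contact_force: [-2.2, -4.9, -3.4]
width: 0.015
grasp_force: 60.0
```

Emit:
drive_tool --targets "-4 0 -2.5 0;-3 0 4 0;-3 0 4 0;-4.6 0 8.5 0;-4.4 0 8.8 0;0 0 0 0"

```text
t: 20.8
eef_pos: [0.4471, 0.0839, 0.13]
eef_rot: [0.0, 0.783, 0.622, 0.001]
contact_force: [1.8, 1.4, 1.3]
width: 0.015
grasp_force: 58.8
```

Emit:
drive_tool --targets "-3.5 0 9.2 0;-2.2 0 9.4 0;-1.8 0 9.5 0;-1 0 9.7 0;0 0 0 0;0 0 0 0"

```text
t: 21.55
eef_pos: [0.4439, 0.0754, 0.0915]
eef_rot: [-0.0, 0.782, 0.623, -0.0]
contact_force: [1.7, -0.0, 1.6]
width: 0.0153
grasp_force: 58.4
```

Emit:
drive_tool --targets "-10 0 0 0;-20 0 0 0;-20 0 0 0;0 0 -20 0;0 0 -40 0;0 0 -30 0;0 0 0 0"

```text
t: 22.42
eef_pos: [0.4337, 0.0263, 0.1834]
eef_rot: [0.001, 0.782, 0.623, 0.001]
contact_force: [1.4, 0.2, -1.8]
width: 0.0153
grasp_force: 58.6
```

```bash
cat > ang.py <<'E'
from h import *
from scipy.optimize import least_squares
C=camera_info("wrist");H=np.linalg.inv(C["hand_eye"]);K=C["mtx"]
def px(x,z,th,off=0):
    a=np.radians(th);p=H@np.array([x*np.cos(a)+z*np.sin(a),0,-.019+x*np.sin(a)-z*np.cos(a)+off,1]);q=K@p[:3];return q[:2]/q[2]
def ends(im):   # yellow scale rows along column ~254, collar front edge
    b=cv2.cvtColor(np.ascontiguousarray(im[:,248:261]),cv2.COLOR_RGB2HSV).astype(int)
    y=((b[...,0]>12)&(b[...,0]<30)&(b[...,1]>140)&(b[...,2]>120)).sum(1)
    rows=np.where(y[:170]>=4)[0];return rows.min(),rows.max()
if __name__=="__main__":
    ref=cv2.resize(cv2.imread("pics/w2.png"),(512,384))[:,:,::-1]
    im=camera("wrist");cv2.imwrite("pics/cur.png",im[:,:,::-1])
    print("ref",ends(ref),"now",ends(im))
    for t in(0,35):print(t,[px(x,0.004,t)[1].round(1) for x in(.036,.05,.08,.112)])
    for t in range(-8,37,4): print(t,px(.07,.004,t)[1].round(1),px(.109,.004,t)[1].round(1))
    s=r.sense();print(s["t"],s["eef_pos"])
    for d in look_for("top","gauge_tip") and []: pass
E
python3 ang.py
python3 - <<'E'
from h import *
import cv2
a=cv2.imread("pics/w2.png");b=cv2.resize(cv2.imread("pics/cur.png"),(800,600))
S=camera("scene")
o=np.hstack([cv2.resize(a[:450,250:550],(266,400)),cv2.resize(b[:450,250:550],(266,400)),cv2.resize(S[120:270,150:250,::-1],(266,400),interpolation=3)])
cv2.imwrite("pics/cmp.png",o)
E
```

```text
ref (np.int64(14), np.int64(138)) now (np.int64(19), np.int64(144))
0 [np.float64(201.0), np.float64(170.5), np.float64(97.2), np.float64(4.4)]
35 [np.float64(194.6), np.float64(169.6), np.float64(120.2), np.float64(73.0)]
-8 128.4 6.2
-4 125.2 9.4
0 123.0 13.8
4 121.8 19.3
8 121.5 25.5
12 121.9 32.3
16 123.1 39.5
20 124.9 47.1
24 127.2 54.9
28 130.1 62.9
32 133.3 71.0
36 137.0 79.2
22.475 [0.43245835 0.02633938 0.18158977]
```

View pics/cmp.png

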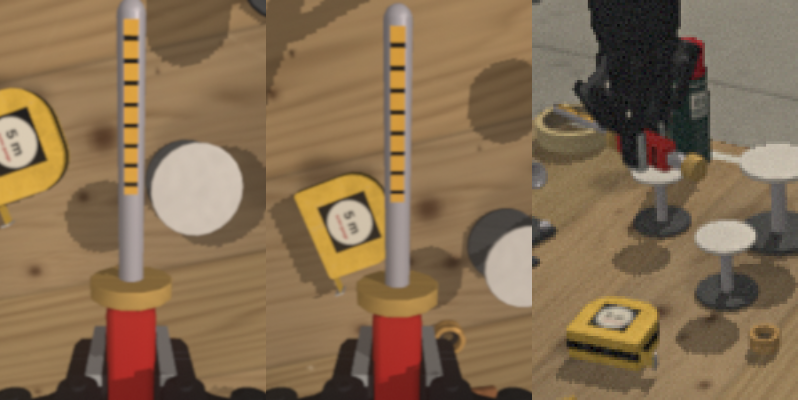

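The rod is close to level again, scale up. Left is before and middle is now: it has slid about 2 mm back in the pads and is pitched about 1° tip-up. Next is the plate.

Emit:
drive_tool --targets "0 0 -10 9.25;0 0 0 9.25;0 0 0 9.25;0 0 0 9.25;8 38 0 0;8 38 0 0;8 38 0 0;6 37 0 0;0 0 30 0;0 0 0 0"

```text
t: 23.82
eef_pos: [0.5491, -0.0692, 0.1565]
eef_rot: [-0.003, 0.94, 0.342, -0.005]
contact_force: [-1.2, 0.2, -1.9]
width: 0.0148
grasp_force: 58.9
```

```bash
cat > pl.py <<'E'
from h import *
C=cam("wrist");camera("wrist")
for d in regions_of("wrist","plate_top"):
    p=cv2.findNonZero(d["region"].astype(np.uint8))
    X=np.array([atz(C,u,.09)[:2] for u in p[:,0]]).astype(np.float32)
    print("wrist",d["confidence"],"mean",X.mean(0),"circle",cv2.minEnclosingCircle(X))
T=cam("top");camera("top")
for d in regions_of("top","plate_top"):
    p=cv2.findNonZero(d["region"].astype(np.uint8));X=np.array([atz(T,u,.09)[:2] for u in p[:,0]]).astype(np.float32);print("top",X.mean(0),cv2.minEnclosingCircle(X),len(X))
s=r.sense();R=Ro.from_quat(s["eef_rot"][[1,2,3,0]]).as_matrix();print(s["t"],s["eef_pos"],"tip",s["eef_pos"]+R@[.1138,0,-.0215], "tool z",R[:,2])
E
python3 pl.py; python3 ang.py | head -1
```

```text
wrist 0.89 mean [ 0.6396424  -0.00110312] circle ((0.6418331861495972, 0.0023408206179738045), 0.03998660296201706)
wrist 0.87 mean [ 0.5372959  -0.00380637] circle ((0.537590742111206, -0.00285929418168962), 0.03360430896282196)
wrist 0.72 mean [0.6010906  0.07543009] circle ((0.6026515960693359, 0.08192195743322372), 0.025145819410681725)
top [ 0.50922054 -0.01165924] ((0.5165415406227112, -0.005869707558304071), 0.029505658894777298) 108
top [0.60488033 0.11989277] ((0.6047841310501099, 0.12038207799196243), 0.03387651965022087) 307
24.025 [ 0.55295569 -0.06930387  0.16209061] tip [0.64003616 0.00395704 0.18359686] tool z [ 9.49994145e-05 -2.75531579e-05 -9.99999995e-01]
ref (np.int64(14), np.int64(138)) now (np.int64(19), np.int64(144))
```

The tip is over the centre of the plate, which measures (0.641, 0.003). I'll descend.

Emit:
drive_tool --targets "0 0 25 0;0 0 20 0;0 0 12 0;0 0 0 0;0 0 0 0;0 0 0 0;0 0 0 0"

```text
t: 25.0
eef_pos: [0.5536, -0.0697, 0.1055]
eef_rot: [0.0, 0.94, 0.342, 0.001]
contact_force: [0.3, -0.8, -1.4]
width: 0.0154
grasp_force: 58.9
```

```bash
python3 pl.py | tail -1; python3 ang.py | head -1
python3 - <<'E'
from h import *
# pitch check: rod tip/knob from scene
s=r.sense();print(s["contact_force"],s["qd"].round(3))
C=cam("wrist");im=camera("wrist")
for d in regions_of("wrist","plate_top")[:1]:
    p=cv2.findNonZero(d["region"].astype(np.uint8));print(cv2.minEnclosingCircle(np.array([atz(C,u,.09)[:2] for u in p[:,0]]).astype(np.float32)))
S=cam("scene");im=camera("scene")
hsv=cv2.cvtColor(im,cv2.COLOR_RGB2HSV);m=((hsv[...,0]<6)|(hsv[...,0]>174))&(hsv[...,1]>150)&(hsv[...,2]>80)
e=s["eef_pos"]+[0,0,.019];R=Ro.from_quat(s["eef_rot"][[1,2,3,0]]).as_matrix();u=proj(S,e);print("grip px",u)
from scipy.spatial.transform import Rotation
for t in(-5,0,5):
    a=np.radians(t);f=R@[np.cos(a),0,np.sin(a)];print(t,[proj(S,e+f*x).round(1).tolist() for x in(-.060,.1138)])
for q in("gauge_tip",):
    for d in regions_of("scene",q)[:2]:
        p=cv2.findNonZero(d["region"].astype(np.uint8))[:,0];print(d["confidence"],p[p[:,0].argmin()],p[p[:,0].argmax()],p[p[:,1].argmin()],p[p[:,1].argmax()],cv2.fitLine(p,cv2.DIST_L2,0,.01,.01).ravel())
E
```

```text
25.2 [ 0.55314407 -0.06960796  0.10495505] tip [0.64025914 0.00360876 0.12647171] tool z [ 2.22352961e-04 -3.70769237e-05 -9.99999975e-01]
ref (np.int64(14), np.int64(138)) now (np.int64(19), np.int64(144))
[-0.34841413 -0.55260383 -0.13130715] [ 0.001 -0.001  0.001  0.     0.     0.   ]
((0.6015467643737793, 0.06571212410926819), 0.014393338933587074)
grip px [251.49337522 189.21819995]
-5 [[257.7, 202.8], [240.9, 166.2]]
0 [[257.8, 200.9], [240.9, 169.5]]
5 [[257.8, 199.0], [241.0, 172.8]]
0.77 [250 179] [263 200] [250 179] [257 206] [  0.31523186   0.94901466 255.3868     193.8868    ]
```

```bash
python3 -c "
from station import ticket
print(ticket.close_job())"
```

```text
the job is handed in; nothing more can be done
None
```

The rod went into the guide tube until its collar stopped on the mouth, then came fully out; I handed the job in at about 25.5 s with it still held over the plate: scale up, tip about 1 mm from centre and 3 cm above the face, and 1–3° tip-up by wrist-camera estimate.

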